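# Hang the rinsed beaker on the free drying peg

### The job

Take the small rinsed beaker out of the wire draining cradle and put it upside down over the peg of the empty drying stand, so that it stands level with its rim on the stand's foot and the peg inside it. Set it down gently, not dropping it or knocking it hard on the stand, let go of it, and leave the tall beaker on the other stand where it is.

Things in the scene. Friction and masses are not known exactly. Their poses are not given: they have to be found in the camera images.
- beaker: Small clear glass beaker, 51 mm outside diameter, 52 mm tall, 41 mm free width inside, about 55 g. Origin: centre of the outside of its closed bottom; z axis along the beaker from bottom to mouth. It starts lying in the cradle, mouth roughly towards the robot and 30 degrees below level, its middle 68 mm above the desk; both sides are free to be pinched across the diameter from above.
- cradle: Draining cradle, fixed: grey plate 100 x 56 x 8 mm with two sloping steel rails, 34 mm wide overall, that carry the small beaker from below; upturned rail ends at the low end stop its rim: lift it straight up. Origin: centre of the plate's underside on the desk; z up, -x points to the low end, where the beaker's mouth is.
- free_stand: Empty drying stand, fixed: round grey foot, 90 mm diameter, with three low radial ribs whose tops are 10 mm above the desk, and an upright blue peg in the middle, 18 mm diameter, rounded tip 52 mm above the desk. Origin: centre of the foot's underside on the desk, below the peg; z up. With the small beaker seated, its rim is on the ribs and its bottom 62 mm above the desk.
- tall_beaker: Tall clear glass beaker, 63 mm outside diameter, 76 mm tall, loose, already upside down on the peg of the other, equal drying stand. Origin: centre of the outside of its bottom, now 86 mm above the desk; z axis from bottom to mouth, so now down. To be left alone.

How it is judged:
By the outcome, as a careful person would: the job done as asked, in the order asked, and still so for the second after the job is handed in, with the robot touching nothing.
It also fails if it takes over 35 s, if anything falls off the work surface, if the arm or the gripper's body presses on something with over 40 N, if the wrist force passes 120 N, or if a joint passes its speed limit or range.

### The arm

A 6-joint arm with a two-finger parallel gripper is mounted at the origin on a cart in front of the work surface, level with it; the furniture and walls round the work are solid. World frame = base frame: x ahead of the robot, y to its left, z up, the work surface at z = 0. Lengths are in m, angles in rad, forces in N, time in s.
With the tool pointing down it reaches from about 0.4 to 0.925 m from the base axis. Payload 12.5 kg.
Tool frame: the origin (TCP) lies at the very end of the fingers, on their centre line; the grasp point (between the pads) lies 19 mm behind it; z points along the fingers, y is the line along which they close (so a half turn about z gives the same grasp; the last joint's range is limited). The gripper opens to 95 mm and grips with 3 to 60 N. Pads are 20 mm wide; open, the fingers measure 119 mm over their backs; the gripper's body (75 mm by 180 mm) begins 59 mm behind the grasp point.
Start: joints at [1.175, 0.491, 1.559, -0, 1.092, -0.106], TCP at [0.179, 0.599, 0.215] pointing down, gripper open.
Joint ranges: [-3.1, 3.1], [-0.84, 2.19], [0.05, 2.79], [-1.13, 4.28], [0.06, 2.93], [-2.69, 2.69]. Speed limits (rad/s): [2.22, 2.22, 2.79, 3.14, 3.14, 3.14].

### API

Orientations are given as a rotation vector (axis times angle).
In Python, from station import bot gives the robot as it stands. Calls block until the motion is done:
- bot.move_to(position, orientation): joint-space move of the TCP to a pose.
- bot.move_linear(position, rot=None, max_speed=0.15, contact_N=None): straight line of the TCP; rot=None keeps the orientation; max_speed is the mean speed in m/s. With contact_N (N) it stops when the force on the tool has changed by that much, and returns True; else False.
- bot.goto_joints(angles): joint-space move.
- bot.command_gripper(opening): opening from 0.0 (shut) to 1.0 (fully open); the grip force is fixed at half the most; returns when the fingers have stopped.
- bot.hold(seconds).
- bot.inverse_kinematics(position, orientation): joint angles nearest the present ones, or None.
- bot.state(): the state.
- bot.camera(name): name is "scene" or "top"; returns the picture (384x512x3 uint8, red, green, blue); there is no depth.
- bot.get_calibration(name): a dict with "fx", "fy", "cx", "cy" (pixels), "k1" (the pictures are not rectified: a ray, as slopes to the right and down, at radius r is drawn at 1 + k1 r^2 times it, then the intrinsics apply), "eye" and "rotation" of the camera in the world. Camera axes: x right, y up, looking along -z (the intrinsics and any distortion apply to the point x, -y, -z); pixel columns grow to the right and rows downward; lengths in m; the calibration is good to about 2 mm. A picture is of the moment at which its call begins. get_calibration takes no time and is no camera call.
A pose or a line that the arm cannot do raises bot.MotionError and nothing moves.
- bot.finish_job(): hands the job in; it is judged then, once.
Trained networks look in the newest picture that a camera, given by its name, has taken for a name from the list of things; names that differ only in an ending like _2 or _b are one class to them, and where a whole thing is asked for, a point or a joint stands for the part that bears it (a point fixed in the world has none). Each returns a list of dicts, best first, with "conf" (0 to 1); they miss things now and then, are a little off and sometimes report something else, mostly with a low value. They report only what shows in the picture. A call takes as long as a camera call.
- bot.outline_of(camera, label): "pixels" (384x512 bool, what is visible of it).
- bot.place_of(camera, label): "position" ([x, y, z] in m, in world coordinates, good to about 4 mm: a listed point, or the origin of a listed thing).
The state is a dict: "t": time; "joint_positions": joint angles; "joint_vel": joint speeds; "joint_efforts": joint torques, N m; "eef_pos": TCP position; "tcp_rot": TCP orientation; "contact_force": force on the tool from outside, world axes, zero at the start; "ft_torque": the same for the moment, N m; "gripper_width": opening from 0.0 (shut) to 1.0 (fully open); "gripper_force": force on a finger pad.
Only numpy, scipy, OpenCV 4.12 (cv2) and the standard library are available. Lean on these libraries where they do the work, as an engineer would, in place of code of your own. Each camera call takes 0.05 s, during which the arm holds its last target. There are 200 camera calls.

## Working session

There is one attempt and no reset: what is moved stays moved. The work goes in short steps, each a Python script; the robot and the scene stay as the last script left them, time stands still between calls to the robot, and variables do not carry over. Pictures are saved under pics/ and viewed, at most 10 in all, crops included, and the job is handed in when it is done.

```bash
mkdir -p pics; python3 - <<'E'
from station import bot
import cv2,numpy as np
ims=[]
for c in("scene","top"):
    im=bot.camera(c); ims.append(im); cv2.imwrite(f"pics/{c}0.png",im[:,:,::-1])
    k=bot.get_calibration(c); print(c,{a:np.round(b,3).tolist() for a,b in k.items()})
    for n in("beaker","cradle","free_stand","tall_beaker"):
        print(n,[(np.round(d["position"],3).tolist(),round(d["conf"],2)) for d in bot.place_of(c,n)])
s=bot.state();print(s)
E
```

```text
scene {'fx': 395.346, 'fy': 395.346, 'cx': 253.922, 'cy': 189.675, 'k1': 0.043, 'eye': [0.04, -0.478, 0.677], 'rotation': [0.789, -0.362, -0.807]}
beaker [([0.568, 0.105, 0.08], 0.66)]
cradle [([0.54, 0.108, -0.002], 0.75)]
free_stand [([0.593, -0.242, -0.002], 0.81)]
tall_beaker [([0.539, -0.085, 0.084], 0.92)]
top {'fx': 431.677, 'fy': 431.677, 'cx': 256.626, 'cy': 190.068, 'k1': -0.142, 'eye': [0.448, -0.029, 0.91], 'rotation': [0.112, -0.099, -1.578]}
beaker [([0.563, 0.102, 0.077], 0.78)]
cradle [([0.541, 0.107, -0.003], 0.69)]
free_stand [([0.593, -0.244, 0.0], 0.84)]
tall_beaker [([0.541, -0.084, 0.088], 0.69)]
{'t': 0.5, 'joint_positions': array([ 1.17538615e+00,  4.90945470e-01,  1.55895487e+00, -3.38912425e-07,
        1.09171390e+00, -1.05589994e-01]), 'joint_vel': array([-1.75667851e-03, -1.81278117e-03,  6.60383795e-04, -5.26241166e-04,
       -2.63828733e-03,  9.20432957e-05]), 'joint_efforts': array([-1.28861371e-03, -6.12056923e+01, -2.58281171e+01,  6.92529115e-02,
        4.46704624e-02, -2.89781451e-05]), 'eef_pos': array([0.1785798 , 0.59893094, 0.21461376]), 'tcp_rot': array([-4.53655881e-01, -3.10866031e+00,  3.29651391e-05]), 'contact_force': array([ 0.31033122, -0.40259969, -0.58572482]), 'ft_torque': array([-0.04215175,  0.02284824,  0.02168843]), 'gripper_force': 0.0, 'gripper_width': 1.0020184691625096}
```

View pics/scene0.png

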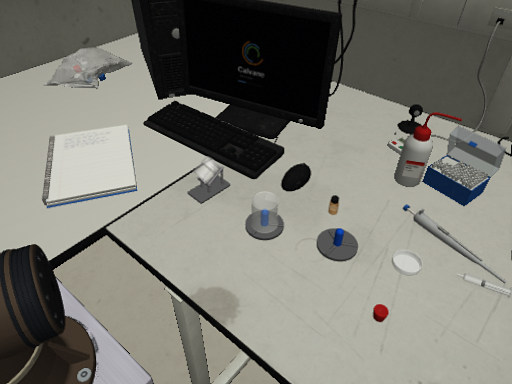

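View pics/top0.png

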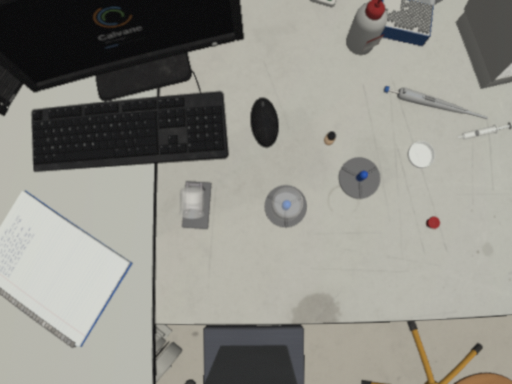

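The top view shows the cradle with the beaker at about (197,205), the tall beaker at (286,205) and the free stand at (360,178). The network's places agree with that. Next I'll measure the cradle yaw, refine the positions and check IK options.

```bash
cat > h.py <<'E'
from station import bot
import cv2,numpy as np
from scipy.spatial.transform import Rotation as R
def onplane(c,px,z):
    k=bot.get_calibration(c); K=np.array([[k["fx"],0,k["cx"]],[0,k["fy"],k["cy"]],[0,0,1.]])
    u=cv2.undistortPoints(np.float64(px).reshape(-1,1,2),K,np.array([k["k1"],0,0,0.]))[:,0]
    d=R.from_rotvec(k["rotation"]).apply(np.c_[u[:,0],-u[:,1],-np.ones(len(u))])
    e=np.array(k["eye"]); return (e+d*((z-e[2])/d[:,2])[:,None])[:,:2]
def project(c,p):
    k=bot.get_calibration(c); q=R.from_rotvec(k["rotation"]).inv().apply(np.atleast_2d(p)-np.array(k["eye"]))
    u=np.c_[q[:,0],-q[:,1]]/-q[:,2:]; u=u*(1+k["k1"]*(u**2).sum(1,keepdims=True))
    return u*[k["fx"],k["fy"]]+[k["cx"],k["cy"]]
def mask(c,n):
    o=bot.outline_of(c,n); return o[0]["pixels"].astype(np.uint8)
def contour(m): return max(cv2.findContours(m,cv2.RETR_EXTERNAL,cv2.CHAIN_APPROX_NONE)[0],key=len)[:,0]
def tool(heading,pitch):
    "tool z at pitch below level (deg) along heading; tool y horizontal"
    h,p=np.radians([heading,pitch]); z=np.array([np.cos(h)*np.cos(p),np.sin(h)*np.cos(p),-np.sin(p)])
    y=np.array([-np.sin(h),np.cos(h),0]); return np.c_[np.cross(y,z),y,z]
E
python3 - <<'E'
from h import *
for c in("scene","top"):
    bot.camera(c)
    m=mask(c,"cradle")|mask(c,"beaker")
    P=onplane(c,contour(m),.008).astype(np.float32)
    if c=="top": print("plate rect",cv2.minAreaRect(P*1000))
    f=contour(mask(c,"free_stand")); 
    Q=onplane(c,f,.006).astype(np.float32); (a,b),r=cv2.minEnclosingCircle(Q); print(c,"foot",a,b,r, cv2.fitEllipse(Q*1000))
    b=contour(mask(c,"beaker")); print("beaker px",cv2.minAreaRect(b), b.min(0),b.max(0))
    for yaw in(-10,0,10):
        B=np.array([.565,.103,.081]); z=R.from_euler("z",yaw,degrees=True).apply([-.866,0,-.5]); print(yaw,project(c,[B,B+.052*z]).round(1).tolist())
im=cv2.imread("pics/top0.png")[165:245,150:240]; cv2.imwrite("pics/cr.png",cv2.resize(im,None,fx=6,fy=6,interpolation=cv2.INTER_CUBIC))
# IK options
s=bot.state()
for gp in(90,100,110,120):
    g=np.array([.543,.104,.068]); T=tool(0,gp); a=bot.inverse_kinematics(g+.019*T[:,2],R.from_matrix(T).as_rotvec())
    print("grasp",gp,None if a is None else np.round(a,2))
    for h in(-20,0,15,30):
        T=tool(h,gp-60); g=np.array([.593,-.243,.04]); b=bot.inverse_kinematics(g+.019*T[:,2],R.from_matrix(T).as_rotvec())
        print("   place",h,gp-60,None if b is None else np.round(b,2))
E
```

```text
scene foot 0.595512866973877 -0.24191762506961823 0.047033123672008514 ((595.1728515625, -241.97235107421875), (89.44689178466797, 91.1265869140625), 135.29039001464844)
beaker px ((206.45294189453125, 168.88824462890625), (19.4152774810791, 23.320026397705078), 40.601295471191406) [193 156] [219 182]
-10 [[214.4, 160.4], [200.1, 175.9]]
0 [[214.4, 160.4], [202.1, 177.4]]
10 [[214.4, 160.4], [204.5, 178.6]]
plate rect ((540.7627563476562, 107.66735076904297), (66.20570373535156, 99.59728240966797), 89.33488464355469)
top foot 0.5950866937637329 -0.2412128448486328 0.046766940504312515 ((595.6996459960938, -241.94497680664062), (87.6108627319336, 90.80767822265625), 62.11609649658203)
beaker px ((191.5, 202.0), (30.0, 23.0), 90.0) [180 187] [203 217]
-10 [[192.1, 188.1], [190.0, 212.0]]
0 [[192.1, 188.1], [193.9, 212.3]]
10 [[192.1, 188.1], [197.8, 211.9]]
grasp 90 [ 0.07  0.61  1.89 -0.    0.64 -1.5 ]
   place -20 30 [-0.57  0.86  2.24  2.92  1.01  1.58]
   place 0 30 [-0.72  0.86  2.19  2.38  0.98  1.65]
   place 15 30 [-0.8   0.86  2.09  1.97  0.96  1.77]
   place 30 30 [-0.84  0.88  1.96  1.6   1.01  1.92]
grasp 100 [ 0.06  0.66  1.78  0.01  0.87 -1.52]
   place -20 40 [-0.55  0.78  2.18  2.9   0.7   1.63]
   place 0 40 [-0.69  0.78  2.14  2.3   0.71  1.79]
   place 15 40 [-0.76  0.79  2.05  1.86  0.75  1.94]
   place 30 40 [-0.8   0.81  1.94  1.48  0.84  2.08]
grasp 110 [ 0.06  0.72  1.68  0.02  1.09 -1.52]
   place -20 50 [-0.54  0.72  2.11  2.82  0.39  1.73]
   place 0 50 [-0.65  0.73  2.07  2.09  0.46  2.05]
   place 15 50 [-0.71  0.74  2.    1.64  0.56  2.22]
   place 30 50 [-0.74  0.76  1.91  1.3   0.69  2.31]
grasp 120 [ 0.06  0.79  1.57  0.03  1.3  -1.53]
   place -20 60 [-0.53  0.69  2.01  2.27  0.12  2.28]
   place 0 60 [-0.61  0.7   1.98  1.51  0.29  2.67]
   place 15 60 [-0.65  0.71  1.93  1.22  0.43  2.68]
   place 30 60 [-0.68  0.73  1.86  1.01  0.58  2.64]
```

View pics/cr.png

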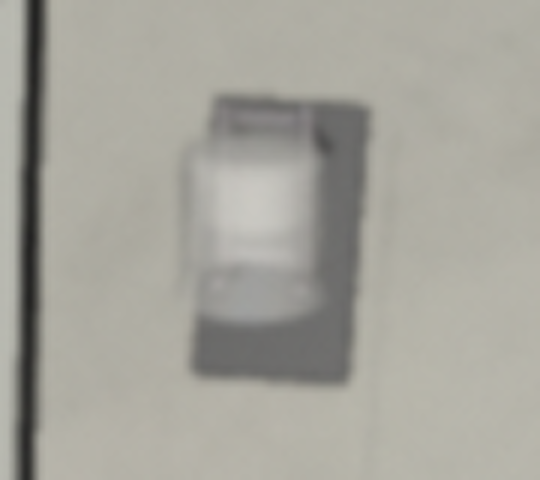

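```bash
python3 - <<'E'
from h import *
C=np.array([[215,97],[370,104],[350,384],[192,375]])/6+[150,165]-.42
P=onplane("top",C,.008); print(P.round(4).tolist(),P.mean(0))
for a,b in((3,0),(2,1)): d=P[b]-P[a]; print(np.degrees(np.arctan2(d[1],d[0])),np.linalg.norm(d))
for a,b in((1,0),(2,3)): d=P[b]-P[a]; print(np.degrees(np.arctan2(d[1],d[0]))-90,np.linalg.norm(d))
# beaker rim ellipse in crop: left 195,295 right 322,295 ; bottom-end sides 188,150 / 318,150
r=np.array([[195,293],[322,297],[188,150],[320,155]])/6+[150,165]-.42
print(onplane("top",r[:2],.055),onplane("top",r[2:],.081))
print("redcap",onplane("top",[[433,222]],.01))
for i in range(3):
    for c in("scene","top"):
        bot.camera(c); print([np.round(bot.place_of(c,n)[0]["position"],4).tolist() for n in("beaker","cradle","free_stand")])
E
```

```text
[[0.5914, 0.1292], [0.5882, 0.074], [0.4895, 0.0806], [0.493, 0.1362]] [0.54052821 0.1049802 ]
-4.073231030193259 0.09860010635596055
-3.84346175711325 0.09891138525738911
-3.257230221074991 0.055330430337918235
-3.5822518834672366 0.055723521334505165
[[0.51793205 0.12684476]
 [0.51627238 0.08428955]] [[0.56241553 0.12498064]
 [0.56032199 0.08177459]]
redcap [[ 0.49691015 -0.39709731]]
[[0.5679, 0.1041, 0.0801], [0.5404, 0.1059, -0.0019], [0.5932, -0.244, -0.0043]]
[[0.5593, 0.0984, 0.0767], [0.5401, 0.1065, -0.0014], [0.5969, -0.2428, 0.0035]]
[[0.5699, 0.1049, 0.078], [0.5413, 0.1061, -0.0002], [0.5959, -0.2432, 0.0]]
[[0.5622, 0.1004, 0.0754], [0.5429, 0.1081, -0.0013], [0.5947, -0.2435, 0.0014]]Traceback (most recent call last):
  File "<stdin>", line 12, in <module>
IndexError: list index out of range
```

```bash
python3 - <<'E'
from h import *
T=tool(-3.7,100); rv=R.from_matrix(T).as_rotvec()
g=np.array([.545,.104,.069])+.019*T[:,2]
try:
    bot.move_to(g+[0,0,.13],rv)
    bot.move_linear(g+[0,0,.05],max_speed=.2)
    print("contact",bot.move_linear(g,max_speed=.1,contact_N=6))
    bot.command_gripper(0.3)
    s=bot.state(); print(s["t"],s["eef_pos"]-g,s["gripper_width"],s["gripper_force"],s["contact_force"])
    ims=[bot.camera(c) for c in("scene","top")]
    w=np.hstack([cv2.resize(ims[0][110:230,140:280],None,fx=3,fy=3),cv2.resize(ims[1][140:260,130:250],None,fx=3,fy=3)])
    cv2.imwrite("pics/grasp.png",w[:,:,::-1])
except bot.MotionError as e: print("ERR",e)
E
```

```text
contact False
6.1167 [-0.00034143  0.00092724  0.00035043] 0.5115558633451797 29.887243566508914 [-2.70867037  7.33645132  4.28138908]
```

View pics/grasp.png

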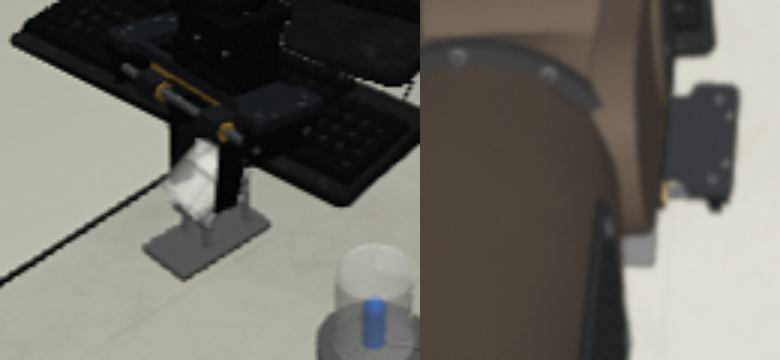

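The scene crop shows the beaker pinched between the fingers at about (205,180). The grip force is 30 N. Next is the lift straight up and the turn over.

```bash
python3 - <<'E'
from h import *
try:
    p=bot.state()["eef_pos"]
    bot.move_linear(p+[0,0,.05],max_speed=.08)
    bot.move_linear(p+[0,0,.19],max_speed=.2)
    T=tool(15,40); c=np.array([.595,-.2425,.20])
    bot.move_to(c+.019*T[:,2],R.from_matrix(T).as_rotvec())
    s=bot.state(); print(s["t"],s["eef_pos"],s["gripper_width"],s["gripper_force"],s["contact_force"])
    ims=[bot.camera(c) for c in("scene","top")]
    for c in("scene","top"): print([(d["position"].round(4) if hasattr(d["position"],"round") else d["position"],d["conf"]) for d in bot.place_of(c,"beaker")])
    print(project("scene",c),project("top",c))
    w=np.hstack([cv2.resize(ims[0][130:280,260:400],None,fx=3,fy=3),cv2.resize(ims[1][110:260,300:420],None,fx=3,fy=3)])
    cv2.imwrite("pics/lift.png",w[:,:,::-1])
except bot.MotionError as e: print("ERR",e)
E
```

```text
11.1417 [ 0.60915417 -0.2385529   0.18783486] 0.5119535671440566 29.949197277537678 [ 0.45520472  0.30503001 -0.24469547]
[]
[([0.5929, -0.2425, 0.2195], 0.9)]Traceback (most recent call last):
  File "<stdin>", line 11, in <module>
  File "h.py", line 10, in project
    k=bot.get_calibration(c); q=R.from_rotvec(k["rotation"]).inv().apply(np.atleast_2d(p)-np.array(k["eye"]))
                                                                         ~~~~~~~~~~~~~~~~^~~~~~~~~~~~~~~~~~~
numpy._core._exceptions._UFuncNoLoopError: ufunc 'subtract' did not contain a loop with signature matching types (dtype('<U3'), dtype('float64')) -> None
```

```bash
python3 - <<'E'
from h import *
ims=[bot.camera(c) for c in("scene","top")]
e=np.array([.595,-.2425,.223]); print(project("scene",[e,e-[0,0,.052]]),project("top",[e,e-[0,0,.052]]))
print(bot.place_of("scene","beaker"))
w=np.hstack([cv2.resize(ims[0][130:280,270:400],None,fx=3,fy=3),cv2.resize(ims[1][110:260,310:430],None,fx=3,fy=3)])
cv2.imwrite("pics/lift.png",w[:,:,::-1])
E
```

```text
[[353.69096862 166.24093307]
 [349.1353833  187.40332539]] [[389.35432432 155.94790552]
 [380.781617   162.17350478]]
[]
```

View pics/lift.png

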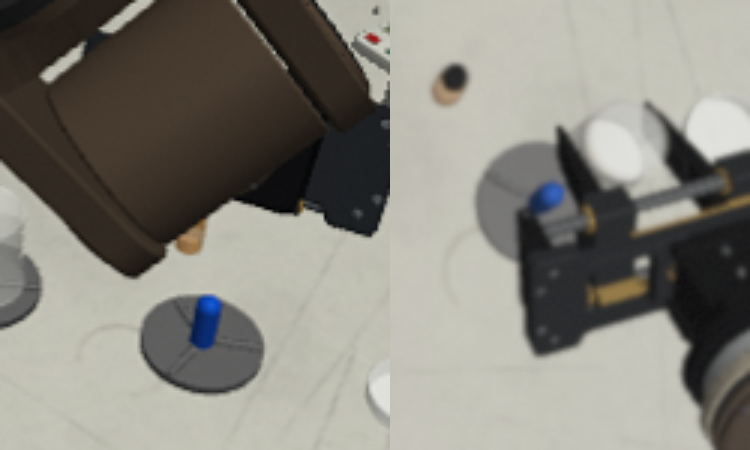

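```bash
python3 - <<'E'
from h import *
im=bot.camera("top").copy()
e=np.array([.595,-.2425,.223]); a=np.linspace(0,6.28,60); ring=.0255*np.c_[np.cos(a),np.sin(a),0*a]
b=cv2.resize(im[130:190,350:425],None,fx=8,fy=8,interpolation=cv2.INTER_CUBIC)
o=b.copy()
for z,col in((0,(255,0,0)),(-.052,(0,255,0))):
    q=(project("top",e+ring+[0,0,z])+.5-[350,130])*8
    cv2.polylines(o,[q.astype(np.int32)],True,col,1)
m=mask("top","beaker"); print(cv2.boundingRect(m))
cv2.imwrite("pics/z.png",cv2.resize(np.vstack([b,o]),None,fx=.6,fy=.6,interpolation=cv2.INTER_AREA)[:,:,::-1])
E
```

```text
(370, 142, 33, 33)
```

View pics/z.png

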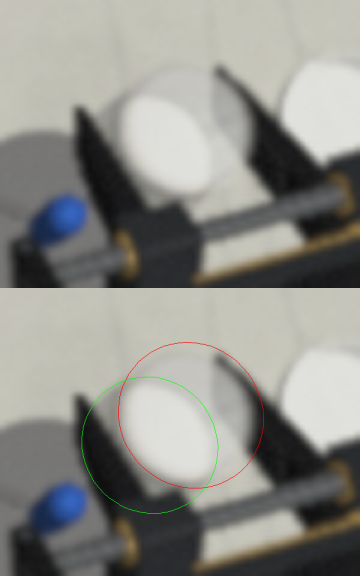

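The overlay fits: the bottom circle is centred at about (188,416), matching the predicted (190,415). The bright lens is where the mouth and bottom circles overlap, as expected for a nearly level inverted beaker. Now I'll lower it.

```bash
python3 - <<'E'
from h import *
T=tool(15,40); c=np.array([.595,-.2425,0])+.019*T[:,2]
try:
    print(bot.move_linear(c+[0,0,.052],max_speed=.1,contact_N=8))
    bot.hold(.2)
    print(bot.move_linear(c+[0,0,.030],max_speed=.012,contact_N=3))
    s=bot.state(); print(s["t"],s["eef_pos"]-c,s["gripper_width"],s["contact_force"],s["ft_torque"])
    ims=[bot.camera(k) for k in("scene","top")]
    for k in("scene","top"): print([(np.round(d["position"],4).tolist(),d["conf"]) for d in bot.place_of(k,"beaker")])
    w=np.hstack([cv2.resize(ims[0][160:280,270:390],None,fx=3.3,fy=3.3),cv2.resize(ims[1][120:240,310:430],None,fx=3.3,fy=3.3)])
    cv2.imwrite("pics/down.png",w[:,:,::-1])
except bot.MotionError as e: print("ERR",e)
E
```

```text
False
True
14.4833 [8.37573380e-05 3.06005643e-05 3.98608217e-02] 0.5111398312911385 [-1.8020419   0.8284022   4.11229592] [-0.04681911  0.00266509 -0.03572699]
[]
[([0.5929, -0.2428, 0.0604], 0.98)]
```

View pics/down.png

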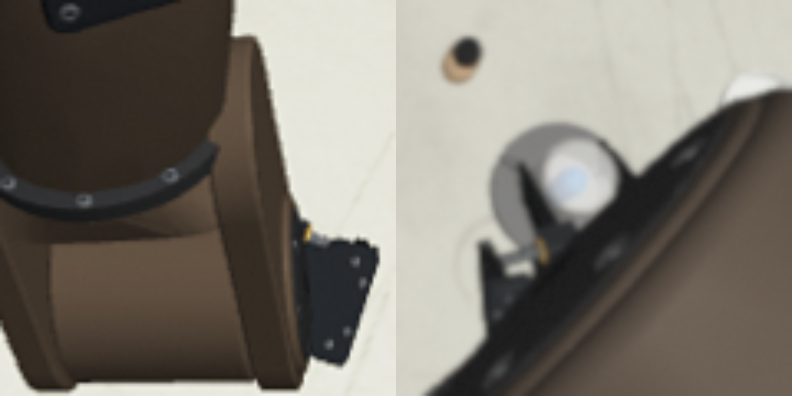

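Contact came at 39.9 mm, against 39 mm expected, and the top crop at (575,180) shows the blue peg inside the beaker. I'll settle it slightly, release and back out along the fingers.

```bash
python3 - <<'E'
from h import *
T=tool(15,40); p=bot.state()["eef_pos"]
try:
    print(bot.move_linear(p-[0,0,.0012],max_speed=.006,contact_N=5), bot.state()["contact_force"])
    bot.command_gripper(1.0); bot.hold(.2)
    p=bot.state()["eef_pos"]
    bot.move_linear(p-.12*T[:,2],max_speed=.12)
    s=bot.state(); q=s["joint_positions"]; print(s["t"],s["contact_force"])
    bot.move_linear(s["eef_pos"]+[-.06,0,.12],max_speed=.2)
    ims=[bot.camera(k) for k in("scene","top")]
    for n in("beaker","tall_beaker"):
        for k in("scene","top"): print(n,[(np.round(d["position"],4).tolist(),round(d["conf"],2)) for d in bot.place_of(k,n)])
    print(bot.state()["t"])
    w=np.hstack([cv2.resize(ims[0][160:280,230:390],None,fx=2.4,fy=2.4),cv2.resize(ims[1][120:240,250:420],None,fx=2.4,fy=2.4)])
    cv2.imwrite("pics/end.png",w[:,:,::-1])
except bot.MotionError as e: print("ERR",e)
E
```

```text
True [-2.68467916 -0.02412628  6.43175348]
17.175 [0.1905545  1.09347393 0.07947951]
beaker []
beaker [([0.5908, -0.2428, 0.0572], 0.73)]
tall_beaker []
tall_beaker [([0.538, -0.0809, 0.0863], 0.73)]
18.2917
```

View pics/end.png

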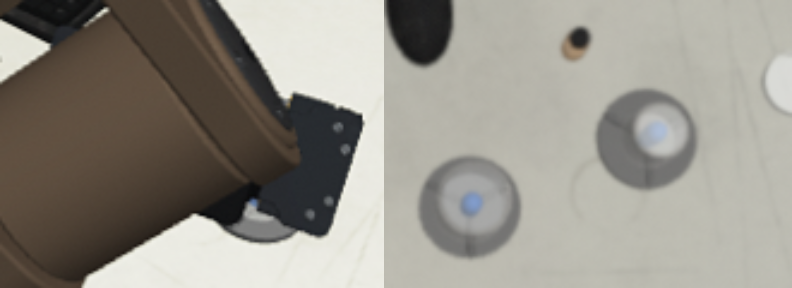

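```bash
python3 - <<'E'
from h import *
im=bot.camera("top")
b=cv2.resize(im[150:205,330:400],None,fx=7,fy=7,interpolation=cv2.INTER_CUBIC); o=b.copy()
a=np.linspace(0,6.28,60); ring=.0255*np.c_[np.cos(a),np.sin(a),0*a]
for z,col in((.062,(255,0,0)),(.010,(0,255,0))):
    q=(project("top",np.array([.595,-.2425,z])+ring)+.5-[330,150])*7; cv2.polylines(o,[q.astype(np.int32)],True,col,1)
cv2.imwrite("pics/ov.png",cv2.resize(np.hstack([b,o]),(780,306))[:,:,::-1])
E
```

```text
(no output)
```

View pics/ov.png

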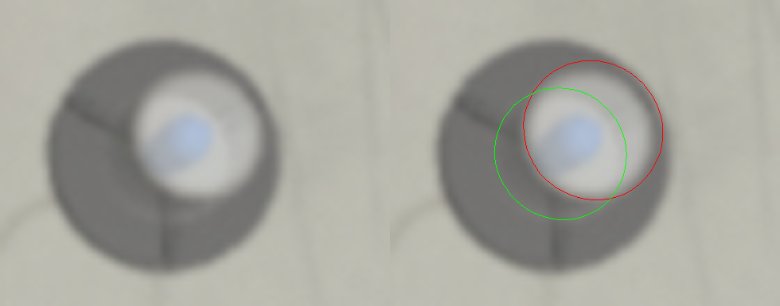

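The top circle sits within about 2 mm of the level, seated prediction, with its faint rim ring on the foot. The tall beaker hasn't moved, so I'm handing in.

```bash
python3 -c "
from station import bot
print(bot.finish_job())"
```

```text
the job is handed in; nothing more can be done
None
```

The small beaker is upside down over the free stand's peg, seated and released, with the tall beaker left where it was; I checked it from the top camera only because the arm blocked the scene view, and I handed the job in with the robot clock at about 18 s.

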